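# Find the rattling hardware tin

### The job

One of the three closed tins on the board has a loose steel ball in it; the other two are packed tight. Pick the tins up one at a time and shake each, rocking it lengthwise, one end down and then the other, two or three times, to find the one that rattles; set any silent one back, flat, on its own outlined place. Bring the rattling tin over to the green mat and finish while holding it there, level, still and about a hand's breadth clear above the middle of the mat; do not put it down, and leave everything else on the bench alone.

Things in the scene. Friction and masses are not known exactly. Their poses are not given: they have to be found in the camera images.
- tin_left_c (a point): centre (half-way up) of the left-hand (+y) of three identical shut blue steel tins, 130 long (x) x 60 wide (y) x 50 high mm, 0.44 to 0.54 kg whatever is inside; two are packed tight, one (any of them) holds an unseen loose 42 mm steel ball, 0.3 kg, that rolls about 40 mm either way along the tin's x when tipped, knocks at the ends and shifts the weight to the lower end
- tin_mid_c (a point): centre (half-way up) of the middle of three identical shut blue steel tins, 130 long (x) x 60 wide (y) x 50 high mm, 0.44 to 0.54 kg whatever is inside; two are packed tight, one (any of them) holds an unseen loose 42 mm steel ball, 0.3 kg, that rolls about 40 mm either way along the tin's x when tipped, knocks at the ends and shifts the weight to the lower end
- tin_right_c (a point): centre (half-way up) of the right-hand (-y) of three identical shut blue steel tins, 130 long (x) x 60 wide (y) x 50 high mm, 0.44 to 0.54 kg whatever is inside; two are packed tight, one (any of them) holds an unseen loose 42 mm steel ball, 0.3 kg, that rolls about 40 mm either way along the tin's x when tipped, knocks at the ends and shifts the weight to the lower end
- board: wooden board, 160 (x) x 310 (y) x 8 mm thick, fixed to the bench, that the tins stand on side by side, 110 mm apart, their long axes along the board's x; origin at the centre of its underside, turned a little about the vertical
- place_left (a point): centre of the left white outline (144 x 74 mm) on the board's top face, 8 mm above the bench; the home of the left tin
- place_mid (a point): centre of the mid white outline (144 x 74 mm) on the board's top face, 8 mm above the bench; the home of the mid tin
- place_right (a point): centre of the right white outline (144 x 74 mm) on the board's top face, 8 mm above the bench; the home of the right tin
- mat_c (a point): centre of the top of the round green hand-over mat (120 mm across, 4 mm thick, a white dot in its middle), fixed to the bench ahead and to the right
- glue_c (a point): upright white glue bottle, orange cap, 60 mm across, 170 mm high; point half-way up. Leave alone
- mallet_c (a point): wooden mallet lying down, head 64 mm thick and 110 mm long; point at the centre of the head, the 240 mm handle runs to its -x. Leave alone
- sander_c (a point): cork-faced sanding block 110 x 60 x 37 mm; point at its centre. Leave alone
- plane_c (a point): wooden hand plane 200 x 58 mm, about 115 mm high; point 22 mm above the bench, at its centre. Leave alone

How it is judged:
By the outcome, as a careful person would: the job done as asked, in the order asked, and still so for the second after the job is handed in, while the arm keeps its last pose, push and grip.
It also fails if it takes over 72 s, if anything falls off the work surface, if the arm or the gripper's body presses on something with over 40 N, if the wrist force passes 120 N, or if a joint passes its speed limit or range.

### The arm

A 6-joint arm with a two-finger parallel gripper is mounted at the origin on the work surface. World frame = base frame: x ahead of the robot, y to its left, z up, the work surface at z = 0. Lengths are in m, angles in rad, forces in N, time in s.
With the tool pointing down it reaches from about 0.3 to 1 m from the base axis. Payload 5.1 kg.
Tool frame: the origin (TCP) lies on the centre line of the jaws, within the pads' length; the fingertips stand 22 mm ahead of it and the grasp point (between the pads) lies 3 mm ahead of it (robot.finger_overhang is the distance from the TCP to the fingertips, in m); z points along the fingers, y is the line along which they close (so a half turn about z gives the same grasp; the last joint's range is limited). The gripper opens to 95 mm and grips with 3 to 60 N. Pads are 20 mm wide; open, the fingers measure 119 mm over their backs; the gripper's body (75 mm by 180 mm) begins 59 mm behind the grasp point.
Start: joints at [-1.289, 0.124, 1.65, -0, 1.367, -0.083], TCP at [0.232, -0.607, 0.237] pointing down, gripper open.
Joint ranges: [-2.61, 2.61], [-1.02, 2.33], [0.03, 2.71], [-1.35, 4.49], [0.32, 2.68], [-2.91, 2.91]. Speed limits (rad/s): [2.57, 2.57, 3.14, 3.14, 3.14, 3.14].

### API

Orientations are given as a unit quaternion [w, x, y, z].
In Python, from cell import robot gives the robot as it stands.
- The arm moves only by the tool drive_tool, never from a script. Its argument "increments" is a list of rows, each an object of numbers: "dx", "dy", "dz": the shift along the tool's x, y, z in units of 250 mm (1.0 is 250 mm); "rx", "ry", "rz": the turn, a rotation vector about the tool's x, y, z in units of 90 degrees (1.0 is 90 degrees); "claw": the closure in counts, from 0 (fully open) to 255 (shut). A call has 1 to 20 rows; each row shifts and turns the commanded pose from where the row before left it, along the tool's axes as they then stand; what a row does not reach is not made up. A row lasts 1/10 s, in which the tool goes at most 50 mm and 8.59 degrees, less where a joint would pass 70% of its speed; a pose out of reach is approached as far as the arm can. A call with a number of a shift or a turn outside -1 to 1 is refused whole. A call with a gripper value outside its range is refused whole. The fingers move at their own pace and stop on an object; "newtons" is the grip in N (left out, the last holds). Time passes only in rows, so rows that do not move let the fingers close. It gives the time, the measured TCP pose, the force, the opening and the grip force at its end, in the units of the state.
- robot.get_obs(): the state, without advancing time (a new reading comes with each control period).
- robot.snapshot(name): name is "side" or "top"; returns the picture (384x512x3 uint8, red, green, blue); there is no depth.
- robot.camera_model(name): a dict with "mtx" (3x3 intrinsics, pixels), "eye" and "orientation" of the camera in the world. Camera axes: x right, y down, z forward; pixel columns grow to the right and rows downward; lengths in m; the calibration is good to about 2 mm. A picture is of the moment at which its call begins. camera_model takes no time and is no camera call.
- robot.job_done(): hands the job in; it is judged then, once.
The state is a dict: "t": time; "joint_pos": joint angles; "qd": joint speeds; "tau": joint torques, N m; "ee_pos": TCP position; "orientation": TCP orientation; "contact_force": force on the tool from outside, world axes, zero at the start; "wrist_torque": the same for the moment, N m; "opening": finger opening in m; "gripper_force": force on a finger pad.
Only numpy, scipy, OpenCV 4.12 (cv2) and the standard library are available. Lean on these libraries where they do the work, as an engineer would, in place of code of your own. Each camera call takes 0.05 s, during which the arm holds its last target. There are 200 camera calls.

## Working session

There is one attempt and no reset: what is moved stays moved. The work goes in short steps, Python scripts to look and compute and a tool call to move; the robot and the scene stay as the last step left them, time stands still between calls to the robot, and variables do not carry over. Pictures are saved under pics/ and viewed, at most 10 in all, crops included, and the job is handed in when it is done.

Besides the shell and the picture viewer there is one more tool, called after ">>>" as name(argument=value, ...), one argument or row to a line, values as JSON. drive_tool: Moves the arm, as the interface text tells. Its arguments: {"type":"object","properties":{"increments":{"type":"array"},"newtons":{"type":"number"}},"required":["increments"]}

```bash
mkdir -p pics; ls; python3 - <<'E'
from cell import robot
import cv2
for n in("side","top"):
    cv2.imwrite(f"pics/{n}0.png",robot.snapshot(n)[:,:,::-1]); print(n,robot.camera_model(n))
print(robot.get_obs())
E
```

```text
pics
side {'mtx': array([[408.79842119,   0.        , 256.00777635],
       [  0.        , 408.79842119, 197.63379122],
       [  0.        ,   0.        ,   1.        ]]), 'eye': array([0.29143427, 0.79537961, 0.99462061]), 'orientation': array([ 0.05666703, -0.15781965,  0.93059536, -0.32538298])}
top {'mtx': array([[484.30463657,   0.        , 245.60786879],
       [  0.        , 484.30463657, 192.35510543],
       [  0.        ,   0.        ,   1.        ]]), 'eye': array([0.40374077, 0.10067877, 1.66532948]), 'orientation': array([-0.036848  ,  0.71286957, -0.69982772,  0.02646439])}
{'t': 0.1, 'joint_pos': array([-1.28856614e+00,  1.24421310e-01,  1.65151562e+00, -3.66664575e-05,
        1.36747477e+00, -8.25553239e-02]), 'qd': array([-0.00099632, -0.00118487, -0.00352251,  0.00168574, -0.00137155,
        0.00069044]), 'tau': array([ 1.77811244e-04, -4.18880403e+01, -3.61097288e+01,  7.75924372e-02,
        4.61541396e-02, -7.13372538e-05]), 'ee_pos': array([ 0.2317307 , -0.60672679,  0.23553484]), 'orientation': array([-9.03205866e-04,  9.83411422e-01,  1.81386736e-01, -1.08516610e-04]), 'contact_force': array([ 0.27288677, -0.51932475, -0.2208852 ]), 'wrist_torque': array([ 0.06988057, -0.05265663, -0.00281749]), 'gripper_force': 0.0, 'opening': 0.09521301316627451}
```

View pics/top0.png

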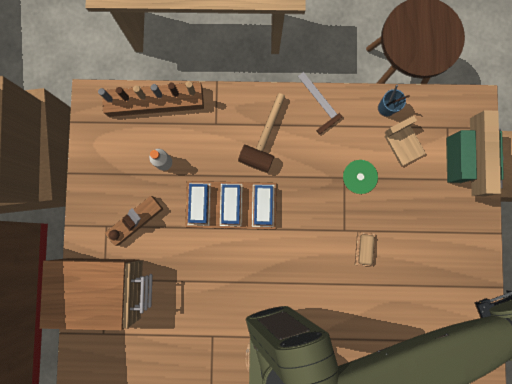

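View pics/side0.png

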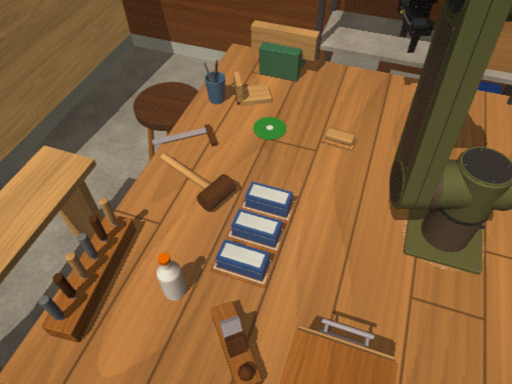

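```bash
cat > h.py <<'E'
import numpy as np, cv2
from cell import robot
from scipy.spatial.transform import Rotation as R
def ray(n,px,z):
    c=robot.camera_model(n); q=c['orientation']
    d=R.from_quat([*q[1:],q[0]]).as_matrix()@np.linalg.inv(c['mtx'])@[*px,1]
    return c['eye']+d*(z-c['eye'][2])/d[2]
def labels(n,img,box):
    x0,x1,y0,y1=box
    hsv=cv2.cvtColor(img,cv2.COLOR_RGB2HSV)
    m=cv2.inRange(hsv,(85,0,140),(125,70,255)) if 0 else cv2.inRange(hsv,(0,0,185),(179,70,255))
    k=np.zeros_like(m); k[y0:y1,x0:x1]=m[y0:y1,x0:x1]
    cs=[c for c in cv2.findContours(k,cv2.RETR_EXTERNAL,cv2.CHAIN_APPROX_NONE)[0] if cv2.contourArea(c)>150]
    for c in cs:
        (u,v),s,a=cv2.minAreaRect(c)
        M=cv2.moments(c); u,v=M['m10']/M['m00'],M['m01']/M['m00']
        P=np.array([ray(n,p[0],.058)[:2] for p in c],np.float32)
        r=cv2.minAreaRect(P*1000)
        print(n,(round(u,1),round(v,1)),ray(n,(u,v),.058).round(4),'rect mm',np.round(r[0],1),np.round(r[1],1),round(r[2],1))
E
python3 - <<'E'
from h import *
for n,b in(("top",(180,285,175,235)),("side",(210,300,175,285))):
    img=robot.snapshot(n); labels(n,img,b)
    hsv=cv2.cvtColor(img,cv2.COLOR_RGB2HSV)
    m=cv2.inRange(hsv,(45,150,60),(75,255,255))
    m2=np.zeros_like(m)
    if n=="top": m2[150:205,330:390]=m[150:205,330:390]
    else: m2[110:145,245:295]=m[110:145,245:295]
    c=max(cv2.findContours(m2,0,1)[0],key=cv2.contourArea)
    P=np.array([ray(n,p[0],.004)[:2] for p in c],np.float32)*1000
    print('mat',cv2.minEnclosingCircle(P))
for nm,px,z in(("glue base-ish",(161,158),.1),("mallet",(256,158),.04),("mallet L",(240,160),.05),("sander",(366,249),.03),("plane",(136,222),.05),("mallet handle",(281,97),.03)):
    print(nm,ray("top",px,z).round(3))
cv2.imwrite("pics/crop.png",cv2.resize(robot.snapshot("top")[140:250,170:290,::-1],None,fx=5,fy=5,interpolation=cv2.INTER_CUBIC))
E
```

```text
top (262.9, 204.2) [0.5094 0.0674 0.058 ] rect mm [510.2  67.2] [106.6  39.9] 0.8
top (229.9, 203.7) [0.5092 0.1773 0.058 ] rect mm [508.2 176.9] [106.7  40. ] 1.2
top (196.9, 202.9) [0.5097 0.2872 0.058 ] rect mm [509.6 286.9] [107.1  40.1] 1.5Traceback (most recent call last):
  File "<stdin>", line 9, in <module>
ValueError: max() iterable argument is empty
```

```bash
python3 - <<'E'
from h import *
for n,b in(("top",(180,285,175,235)),("side",(210,300,175,285))):
    img=robot.snapshot(n); 
    if n=="side": labels(n,img,b)
    r,g,bb=[img[:,:,i].astype(int) for i in range(3)]
    m=((g>r+40)&(g>bb+20)).astype(np.uint8)
    c=max(cv2.findContours(m,0,1)[0],key=cv2.contourArea)
    P=np.array([ray(n,p[0],.004)[:2] for p in c],np.float32)*1000
    print('mat',cv2.minEnclosingCircle(P))
    # blue tin hulls
    m=((bb>r+35)&(bb>60)).astype(np.uint8)
    for c in cv2.findContours(m,0,1)[0]:
        if cv2.contourArea(c)>150: print(n,'blue',cv2.boundingRect(c))
for nm,px,z in(("glue cap",(154,155),.17),("mallet",(256,158),.04),("sander",(366,249),.03),("plane front",(158,202),.05),("mallet handle",(281,97),.03)):
    print(nm,ray("top",px,z).round(3))
cv2.imwrite("pics/crop.png",cv2.resize(robot.snapshot("top")[140:250,170:290,::-1],None,fx=5,fy=5,interpolation=cv2.INTER_CUBIC))
E
```

```text
mat ((615.086669921875, -266.45379638671875), 58.911476135253906)
top blue (254, 185, 19, 40)
top blue (221, 184, 19, 40)
top blue (188, 184, 19, 39)
side (242.5, 254.8) [0.5107 0.285  0.058 ] rect mm [511.6 284.2] [ 40.6 107. ] 89.8
side (256.4, 222.5) [0.5104 0.1748 0.058 ] rect mm [511.3 174.2] [ 40.3 107. ] 89.8
side (268.8, 193.6) [0.5102 0.0644 0.058 ] rect mm [511.1  63.9] [ 40.1 106.4] 89.9
mat ((615.7255249023438, -268.24737548828125), 59.03770446777344)
side blue (216, 240, 53, 40)
side blue (232, 209, 49, 37)
side blue (246, 182, 46, 34)
side blue (478, 82, 23, 12)
glue cap [0.65  0.413 0.17 ]
mallet [0.667 0.093 0.04 ]
sander [ 0.367 -0.28   0.03 ]
plane front [0.511 0.419 0.05 ]
mallet handle [0.883 0.01  0.03 ]
```

View pics/crop.png

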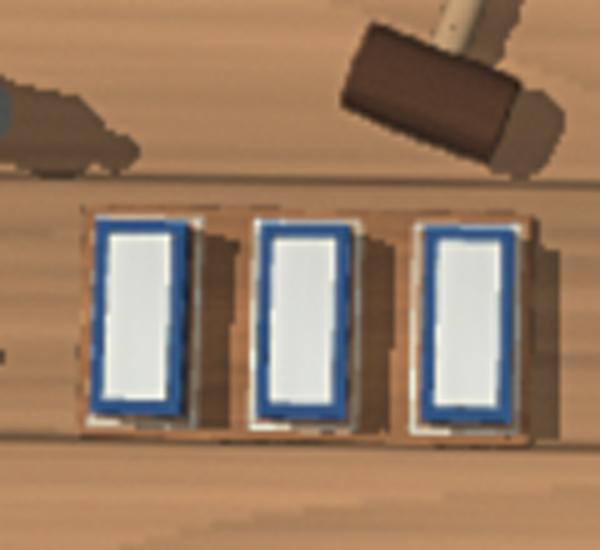

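>>> drive_tool(
  increments=[
    {"rz":0.078,"claw":0},
    {"rz":0.078},
    {"rz":0.078},
    {"dx":0.035,"dy":-0.084},
    {"dx":0.07,"dy":-0.168},
    {"dx":0.07,"dy":-0.168},
    {"dx":0.07,"dy":-0.168},
    {"dx":0.07,"dy":-0.168},
    {"dx":0.07,"dy":-0.168},
    {"dx":0.07,"dy":-0.168},
    {"dx":0.07,"dy":-0.168},
    {"dx":0.07,"dy":-0.168},
    {"dx":0.07,"dy":-0.168},
    {"dx":0.07,"dy":-0.168},
    {"dx":0.07,"dy":-0.168},
    {"dx":0.07,"dy":-0.168},
    {"dx":0.07,"dy":-0.168},
    {"dx":0.07,"dy":-0.168},
    {"dx":0.07,"dy":-0.168},
  ],
  newtons=60,
)

```text
schema error: expected keys dx, dy, dz, rx, ry, rz, claw
```

>>> drive_tool(
  increments=[
    {"dx":0,"dy":0,"dz":0,"rx":0,"ry":0,"rz":0.078,"claw":0},
    {"dx":0,"dy":0,"dz":0,"rx":0,"ry":0,"rz":0.078,"claw":0},
    {"dx":0,"dy":0,"dz":0,"rx":0,"ry":0,"rz":0.078,"claw":0},
    {"dx":0.035,"dy":-0.084,"dz":0,"rx":0,"ry":0,"rz":0,"claw":0},
    {"dx":0.07,"dy":-0.168,"dz":0,"rx":0,"ry":0,"rz":0,"claw":0},
    {"dx":0.07,"dy":-0.168,"dz":0,"rx":0,"ry":0,"rz":0,"claw":0},
    {"dx":0.07,"dy":-0.168,"dz":0,"rx":0,"ry":0,"rz":0,"claw":0},
    {"dx":0.07,"dy":-0.168,"dz":0,"rx":0,"ry":0,"rz":0,"claw":0},
    {"dx":0.07,"dy":-0.168,"dz":0,"rx":0,"ry":0,"rz":0,"claw":0},
    {"dx":0.07,"dy":-0.168,"dz":0,"rx":0,"ry":0,"rz":0,"claw":0},
    {"dx":0.07,"dy":-0.168,"dz":0,"rx":0,"ry":0,"rz":0,"claw":0},
    {"dx":0.07,"dy":-0.168,"dz":0,"rx":0,"ry":0,"rz":0,"claw":0},
    {"dx":0.07,"dy":-0.168,"dz":0,"rx":0,"ry":0,"rz":0,"claw":0},
    {"dx":0.07,"dy":-0.168,"dz":0,"rx":0,"ry":0,"rz":0,"claw":0},
    {"dx":0.07,"dy":-0.168,"dz":0,"rx":0,"ry":0,"rz":0,"claw":0},
    {"dx":0.07,"dy":-0.168,"dz":0,"rx":0,"ry":0,"rz":0,"claw":0},
    {"dx":0.07,"dy":-0.168,"dz":0,"rx":0,"ry":0,"rz":0,"claw":0},
    {"dx":0.07,"dy":-0.168,"dz":0,"rx":0,"ry":0,"rz":0,"claw":0},
    {"dx":0.07,"dy":-0.168,"dz":0,"rx":0,"ry":0,"rz":0,"claw":0},
  ],
  newtons=60,
)

```text
t: 2.2
ee_pos: [0.5053, 0.045, 0.2369]
orientation: [0.0, 1.0, -0.001, 0.0]
contact_force: [0.9, -0.6, 0.1]
opening: 0.0949
gripper_force: 0.0
```

>>> drive_tool(
  increments=[
    {"dx":0.02,"dy":-0.084,"dz":0.1,"rx":0,"ry":0,"rz":0,"claw":0},
    {"dx":0,"dy":0,"dz":0.16,"rx":0,"ry":0,"rz":0,"claw":0},
    {"dx":0,"dy":0,"dz":0.16,"rx":0,"ry":0,"rz":0,"claw":0},
    {"dx":0,"dy":0,"dz":0.08,"rx":0,"ry":0,"rz":0,"claw":0},
    {"dx":0,"dy":0,"dz":0,"rx":0,"ry":0,"rz":0,"claw":0},
  ],
)

```text
t: 2.7
ee_pos: [0.507, 0.0641, 0.1076]
orientation: [0.0, 1.0, -0.001, -0.004]
contact_force: [0.1, 0.0, -0.4]
opening: 0.095
gripper_force: 0.0
```

```bash
python3 - <<'E'
from h import *
cv2.imwrite("pics/s1.png",cv2.resize(robot.snapshot("side")[100:300,180:400,::-1],None,fx=3,fy=3,interpolation=cv2.INTER_CUBIC))
o=robot.get_obs();print(o['ee_pos'],o['wrist_torque'])
E
```

```text
[0.50878235 0.06403262 0.1102286 ] [ 0.01549986 -0.00165058 -0.0111262 ]
```

View pics/s1.png

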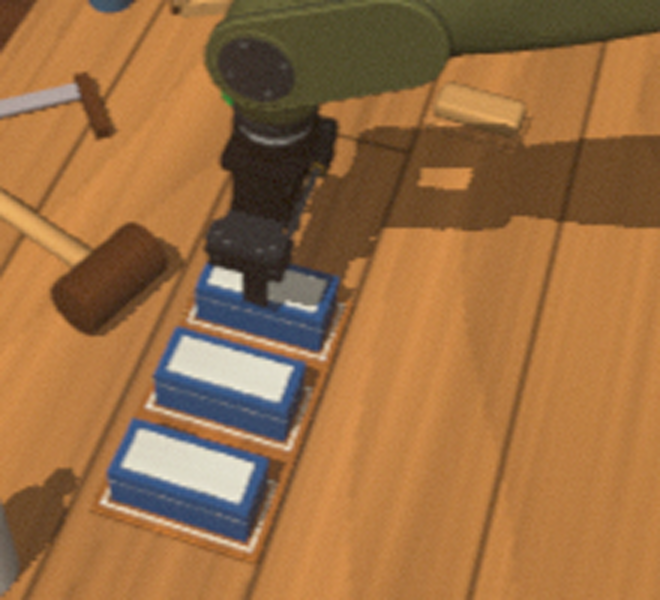

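>>> drive_tool(
  increments=[
    {"dx":0.006,"dy":-0.007,"dz":0.08,"rx":0,"ry":0,"rz":0,"claw":0},
    {"dx":0,"dy":0,"dz":0.12,"rx":0,"ry":0,"rz":0,"claw":0},
    {"dx":0,"dy":0,"dz":0.09,"rx":0,"ry":0,"rz":0,"claw":0},
    {"dx":0,"dy":0,"dz":0,"rx":0,"ry":0,"rz":0,"claw":0},
    {"dx":0,"dy":0,"dz":0,"rx":0,"ry":0,"rz":0,"claw":0},
    {"dx":0,"dy":0,"dz":0,"rx":0,"ry":0,"rz":0,"claw":255},
    {"dx":0,"dy":0,"dz":0,"rx":0,"ry":0,"rz":0,"claw":255},
    {"dx":0,"dy":0,"dz":0,"rx":0,"ry":0,"rz":0,"claw":255},
    {"dx":0,"dy":0,"dz":0,"rx":0,"ry":0,"rz":0,"claw":255},
    {"dx":0,"dy":0,"dz":0,"rx":0,"ry":0,"rz":0,"claw":255},
    {"dx":0,"dy":0,"dz":0,"rx":0,"ry":0,"rz":0,"claw":255},
  ],
  newtons=60,
)

```text
t: 3.85
ee_pos: [0.5116, 0.0657, 0.0394]
orientation: [0.0, 1.0, -0.001, 0.0]
contact_force: [-1.3, -0.0, 1.8]
opening: 0.0595
gripper_force: 60.0
```

>>> drive_tool(
  increments=[
    {"dx":0,"dy":0,"dz":-0.05,"rx":0,"ry":0,"rz":0,"claw":255},
    {"dx":0,"dy":0,"dz":-0.1,"rx":0,"ry":0,"rz":0,"claw":255},
    {"dx":0,"dy":0,"dz":-0.15,"rx":0,"ry":0,"rz":0,"claw":255},
    {"dx":0,"dy":0,"dz":-0.15,"rx":0,"ry":0,"rz":0,"claw":255},
    {"dx":0,"dy":0,"dz":-0.1,"rx":0,"ry":0,"rz":0,"claw":255},
    {"dx":0,"dy":0,"dz":-0.05,"rx":0,"ry":0,"rz":0,"claw":255},
    {"dx":0,"dy":0,"dz":0,"rx":0,"ry":0,"rz":0,"claw":255},
    {"dx":0,"dy":0,"dz":0,"rx":0,"ry":0,"rz":0,"claw":255},
    {"dx":0,"dy":0,"dz":0,"rx":0,"ry":0,"rz":0,"claw":255},
    {"dx":0,"dy":0,"dz":0,"rx":0,"ry":0,"rz":0,"claw":255},
  ],
)

```text
t: 4.85
ee_pos: [0.5103, 0.0657, 0.187]
orientation: [0.0, 1.0, -0.001, -0.002]
contact_force: [-1.1, 0.2, -5.4]
opening: 0.0597
gripper_force: 60.0
```

```bash
cat > s.py <<'E'
from h import *
o=robot.get_obs();Rm=R.from_quat([*o['orientation'][1:],o['orientation'][0]])
print(o['t'],o['ee_pos'].round(4),'joints',o['joint_pos'].round(2),'F',o['contact_force'].round(2),'T',o['wrist_torque'].round(3),'open',o['opening'], 'toolx',Rm.apply([1,0,0]).round(3))
E
python3 s.py
```

```text
4.85 [0.5103 0.0657 0.187 ] joints [ 0.02 -0.14  2.   -0.    1.29  1.6 ] F [-1.06  0.23 -5.41] T [ 0.054  0.027 -0.018] open 0.05966376223326612 toolx [ 1.    -0.003 -0.004]
```

>>> drive_tool(
  increments=[
    {"dx":0,"dy":0,"dz":0,"rx":0,"ry":0.05,"rz":0,"claw":255},
    {"dx":0,"dy":0,"dz":0,"rx":0,"ry":0.09,"rz":0,"claw":255},
    {"dx":0,"dy":0,"dz":0,"rx":0,"ry":0.09,"rz":0,"claw":255},
    {"dx":0,"dy":0,"dz":0,"rx":0,"ry":0.05,"rz":0,"claw":255},
    {"dx":0,"dy":0,"dz":0,"rx":0,"ry":0.02,"rz":0,"claw":255},
    {"dx":0,"dy":0,"dz":0,"rx":0,"ry":0,"rz":0,"claw":255},
    {"dx":0,"dy":0,"dz":0,"rx":0,"ry":0,"rz":0,"claw":255},
    {"dx":0,"dy":0,"dz":0,"rx":0,"ry":0,"rz":0,"claw":255},
    {"dx":0,"dy":0,"dz":0,"rx":0,"ry":0,"rz":0,"claw":255},
    {"dx":0,"dy":0,"dz":0,"rx":0,"ry":0,"rz":0,"claw":255},
    {"dx":0,"dy":0,"dz":0,"rx":0,"ry":0,"rz":0,"claw":255},
  ],
)

```text
t: 5.95
ee_pos: [0.5117, 0.0658, 0.1892]
orientation: [0.0, 0.972, -0.001, 0.233]
contact_force: [0.4, 0.0, -5.1]
opening: 0.0596
gripper_force: 60.0
```

```bash
python3 s.py
```

```text
5.95 [0.5117 0.0658 0.1892] joints [ 0.03 -0.43  2.27 -0.02  0.83  1.62] F [ 0.37  0.04 -5.08] T [ 0.053  0.519 -0.028] open 0.05959133741298843 toolx [ 0.891 -0.002  0.454]
```

>>> drive_tool(
  increments=[
    {"dx":0,"dy":0,"dz":0,"rx":0,"ry":-0.05,"rz":0,"claw":255},
    {"dx":0,"dy":0,"dz":0,"rx":0,"ry":-0.08,"rz":0,"claw":255},
    {"dx":0,"dy":0,"dz":0,"rx":0,"ry":-0.09,"rz":0,"claw":255},
    {"dx":0,"dy":0,"dz":0,"rx":0,"ry":-0.09,"rz":0,"claw":255},
    {"dx":0,"dy":0,"dz":0,"rx":0,"ry":-0.09,"rz":0,"claw":255},
    {"dx":0,"dy":0,"dz":0,"rx":0,"ry":-0.09,"rz":0,"claw":255},
    {"dx":0,"dy":0,"dz":0,"rx":0,"ry":-0.08,"rz":0,"claw":255},
    {"dx":0,"dy":0,"dz":0,"rx":0,"ry":-0.03,"rz":0,"claw":255},
    {"dx":0,"dy":0,"dz":0,"rx":0,"ry":0,"rz":0,"claw":255},
    {"dx":0,"dy":0,"dz":0,"rx":0,"ry":0,"rz":0,"claw":255},
    {"dx":0,"dy":0,"dz":0,"rx":0,"ry":0,"rz":0,"claw":255},
    {"dx":0,"dy":0,"dz":0,"rx":0,"ry":0,"rz":0,"claw":255},
    {"dx":0,"dy":0,"dz":0,"rx":0,"ry":0,"rz":0,"claw":255},
  ],
)

```text
t: 7.25
ee_pos: [0.5113, 0.0658, 0.1897]
orientation: [-0.0, 0.973, -0.001, -0.233]
contact_force: [-0.3, -0.4, -5.0]
opening: 0.0599
gripper_force: 60.0
```

```bash
python3 s.py
```

```text
7.25 [0.5113 0.0658 0.1897] joints [0.02 0.15 1.75 0.01 1.71 1.59] F [-0.28 -0.41 -4.95] T [-0.047 -0.542  0.01 ] open 0.0599114161593313 toolx [ 0.892 -0.002 -0.453]
```

>>> drive_tool(
  increments=[
    {"dx":0,"dy":0,"dz":0,"rx":0,"ry":0.05,"rz":0,"claw":255},
    {"dx":0,"dy":0,"dz":0,"rx":0,"ry":0.08,"rz":0,"claw":255},
    {"dx":0,"dy":0,"dz":0,"rx":0,"ry":0.09,"rz":0,"claw":255},
    {"dx":0,"dy":0,"dz":0,"rx":0,"ry":0.09,"rz":0,"claw":255},
    {"dx":0,"dy":0,"dz":0,"rx":0,"ry":0.09,"rz":0,"claw":255},
    {"dx":0,"dy":0,"dz":0,"rx":0,"ry":0.09,"rz":0,"claw":255},
    {"dx":0,"dy":0,"dz":0,"rx":0,"ry":0.08,"rz":0,"claw":255},
    {"dx":0,"dy":0,"dz":0,"rx":0,"ry":0.03,"rz":0,"claw":255},
    {"dx":0,"dy":0,"dz":0,"rx":0,"ry":0,"rz":0,"claw":255},
    {"dx":0,"dy":0,"dz":0,"rx":0,"ry":0,"rz":0,"claw":255},
    {"dx":0,"dy":0,"dz":0,"rx":0,"ry":0,"rz":0,"claw":255},
    {"dx":0,"dy":0,"dz":0,"rx":0,"ry":0,"rz":0,"claw":255},
    {"dx":0,"dy":0,"dz":0,"rx":0,"ry":0,"rz":0,"claw":255},
  ],
)

```text
t: 8.55
ee_pos: [0.512, 0.0657, 0.1894]
orientation: [0.0, 0.972, -0.001, 0.233]
contact_force: [-0.1, -0.1, -5.0]
opening: 0.0595
gripper_force: 60.0
```

```bash
python3 s.py
```

```text
8.55 [0.512  0.0657 0.1894] joints [ 0.03 -0.43  2.27 -0.02  0.83  1.62] F [-0.15 -0.09 -5.05] T [0.016 0.48  0.004] open 0.05952032484558898 toolx [ 0.891 -0.003  0.454]
```

>>> drive_tool(
  increments=[
    {"dx":0,"dy":0,"dz":0,"rx":0,"ry":-0.05,"rz":0,"claw":255},
    {"dx":0,"dy":0,"dz":0,"rx":0,"ry":-0.08,"rz":0,"claw":255},
    {"dx":0,"dy":0,"dz":0,"rx":0,"ry":-0.09,"rz":0,"claw":255},
    {"dx":0,"dy":0,"dz":0,"rx":0,"ry":-0.09,"rz":0,"claw":255},
    {"dx":0,"dy":0,"dz":0,"rx":0,"ry":-0.09,"rz":0,"claw":255},
    {"dx":0,"dy":0,"dz":0,"rx":0,"ry":-0.09,"rz":0,"claw":255},
    {"dx":0,"dy":0,"dz":0,"rx":0,"ry":-0.08,"rz":0,"claw":255},
    {"dx":0,"dy":0,"dz":0,"rx":0,"ry":-0.03,"rz":0,"claw":255},
    {"dx":0,"dy":0,"dz":0,"rx":0,"ry":0,"rz":0,"claw":255},
    {"dx":0,"dy":0,"dz":0,"rx":0,"ry":0,"rz":0,"claw":255},
    {"dx":0,"dy":0,"dz":0,"rx":0,"ry":0,"rz":0,"claw":255},
    {"dx":0,"dy":0,"dz":0,"rx":0,"ry":0,"rz":0,"claw":255},
  ],
)

```text
t: 9.75
ee_pos: [0.5114, 0.0658, 0.1898]
orientation: [-0.0, 0.973, -0.001, -0.232]
contact_force: [-0.0, 0.1, -5.5]
opening: 0.0597
gripper_force: 60.0
```

```bash
python3 s.py
```

```text
9.75 [0.5114 0.0658 0.1898] joints [0.02 0.15 1.75 0.01 1.71 1.59] F [-0.03  0.13 -5.48] T [ 0.062 -0.515  0.015] open 0.059736822264416234 toolx [ 0.892 -0.002 -0.452]
```

>>> drive_tool(
  increments=[
    {"dx":0,"dy":0,"dz":0,"rx":0,"ry":0.05,"rz":0,"claw":255},
    {"dx":0,"dy":0,"dz":0,"rx":0,"ry":0.09,"rz":0,"claw":255},
    {"dx":0,"dy":0,"dz":0,"rx":0,"ry":0.09,"rz":0,"claw":255},
    {"dx":0,"dy":0,"dz":0,"rx":0,"ry":0.05,"rz":0,"claw":255},
    {"dx":0,"dy":0,"dz":0,"rx":0,"ry":0.02,"rz":0,"claw":255},
    {"dx":0,"dy":0,"dz":0,"rx":0,"ry":0,"rz":0,"claw":255},
    {"dx":0,"dy":0,"dz":0,"rx":0,"ry":0,"rz":0,"claw":255},
    {"dx":0,"dy":0,"dz":0,"rx":0,"ry":0,"rz":0,"claw":255},
    {"dx":0,"dy":0,"dz":0,"rx":0,"ry":0,"rz":0,"claw":255},
    {"dx":0,"dy":0,"dz":0,"rx":0,"ry":0,"rz":0,"claw":255},
  ],
)

```text
t: 10.75
ee_pos: [0.5117, 0.0657, 0.1888]
orientation: [0.0, 1.0, -0.001, -0.001]
contact_force: [0.3, -0.1, -5.0]
opening: 0.0598
gripper_force: 60.0
```

```bash
python3 s.py
```

```text
10.75 [0.5117 0.0657 0.1888] joints [ 0.02 -0.14  1.99  0.    1.29  1.6 ] F [ 0.25 -0.12 -4.98] T [-0.002  0.15  -0.042] open 0.05981036725704838 toolx [ 1.    -0.003 -0.001]
```

```bash
cat > a.py <<'E'
from h import *
T=[]
for i in range(8):
    robot.snapshot("top"); T.append(robot.get_obs()['wrist_torque'][1])
o=robot.get_obs();print(o['t'],np.round(T,3),np.mean(T).round(3),o['orientation'].round(4),o['ee_pos'].round(4))
E
python3 a.py
```

```text
11.15 [0.145 0.133 0.142 0.162 0.162 0.076 0.163 0.206] 0.148 [ 0.      1.     -0.0014 -0.    ] [0.5115 0.0657 0.1892]
```

>>> drive_tool(
  increments=[
    {"dx":0,"dy":0,"dz":0,"rx":0,"ry":0.08,"rz":0,"claw":255},
    {"dx":0,"dy":0,"dz":0,"rx":0,"ry":0.08,"rz":0,"claw":255},
    {"dx":0,"dy":0,"dz":0,"rx":0,"ry":0,"rz":0,"claw":255},
    {"dx":0,"dy":0,"dz":0,"rx":0,"ry":0,"rz":0,"claw":255},
    {"dx":0,"dy":0,"dz":0,"rx":0,"ry":0,"rz":0,"claw":255},
    {"dx":0,"dy":0,"dz":0,"rx":0,"ry":0,"rz":0,"claw":255},
    {"dx":0,"dy":0,"dz":0,"rx":0,"ry":0,"rz":0,"claw":255},
    {"dx":0,"dy":0,"dz":0,"rx":0,"ry":-0.08,"rz":0,"claw":255},
    {"dx":0,"dy":0,"dz":0,"rx":0,"ry":-0.08,"rz":0,"claw":255},
    {"dx":0,"dy":0,"dz":0,"rx":0,"ry":0,"rz":0,"claw":255},
    {"dx":0,"dy":0,"dz":0,"rx":0,"ry":0,"rz":0,"claw":255},
    {"dx":0,"dy":0,"dz":0,"rx":0,"ry":0,"rz":0,"claw":255},
    {"dx":0,"dy":0,"dz":0,"rx":0,"ry":0,"rz":0,"claw":255},
  ],
)

```text
t: 12.45
ee_pos: [0.5109, 0.0658, 0.1891]
orientation: [-0.0, 1.0, -0.001, 0.001]
contact_force: [-0.8, 0.9, -5.4]
opening: 0.06
gripper_force: 60.0
```

```bash
python3 a.py
```

```text
12.85 [ 0.001 -0.02  -0.053 -0.028 -0.006 -0.055 -0.067  0.002] -0.028 [ 0.0e+00  1.0e+00 -1.4e-03  1.0e-04] [0.5114 0.0658 0.1893]
```

>>> drive_tool(
  increments=[
    {"dx":0,"dy":0,"dz":0,"rx":0,"ry":-0.08,"rz":0,"claw":255},
    {"dx":0,"dy":0,"dz":0,"rx":0,"ry":-0.08,"rz":0,"claw":255},
    {"dx":0,"dy":0,"dz":0,"rx":0,"ry":0,"rz":0,"claw":255},
    {"dx":0,"dy":0,"dz":0,"rx":0,"ry":0,"rz":0,"claw":255},
    {"dx":0,"dy":0,"dz":0,"rx":0,"ry":0,"rz":0,"claw":255},
    {"dx":0,"dy":0,"dz":0,"rx":0,"ry":0,"rz":0,"claw":255},
    {"dx":0,"dy":0,"dz":0,"rx":0,"ry":0,"rz":0,"claw":255},
    {"dx":0,"dy":0,"dz":0,"rx":0,"ry":0.08,"rz":0,"claw":255},
    {"dx":0,"dy":0,"dz":0,"rx":0,"ry":0.08,"rz":0,"claw":255},
    {"dx":0,"dy":0,"dz":0,"rx":0,"ry":0,"rz":0,"claw":255},
    {"dx":0,"dy":0,"dz":0,"rx":0,"ry":0,"rz":0,"claw":255},
    {"dx":0,"dy":0,"dz":0,"rx":0,"ry":0,"rz":0,"claw":255},
    {"dx":0,"dy":0,"dz":0,"rx":0,"ry":0,"rz":0,"claw":255},
  ],
)

```text
t: 14.15
ee_pos: [0.5122, 0.0657, 0.1893]
orientation: [0.0, 1.0, -0.001, -0.0]
contact_force: [-0.2, -0.0, -4.3]
opening: 0.0596
gripper_force: 60.0
```

```bash
python3 a.py; python3 - <<'E'
from h import *
cv2.imwrite("pics/s2.png",cv2.resize(robot.snapshot("side")[60:300,180:400,::-1],None,fx=2.4,fy=2.4,interpolation=cv2.INTER_CUBIC))
E
```

```text
14.55 [0.033 0.096 0.097 0.103 0.09  0.163 0.061 0.094] 0.092 [ 0.0e+00  1.0e+00 -1.4e-03 -2.0e-04] [0.5116 0.0657 0.1891]
```

View pics/s2.png

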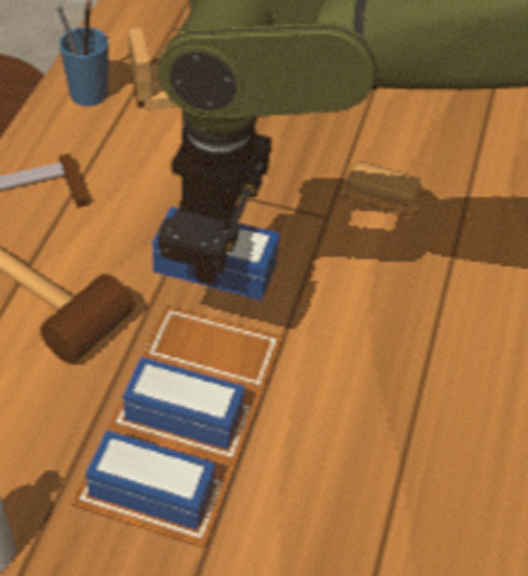

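>>> drive_tool(
  increments=[
    {"dx":0.016,"dy":0.05,"dz":0,"rx":0,"ry":0,"rz":0,"claw":255},
    {"dx":0.031,"dy":0.1,"dz":0,"rx":0,"ry":0,"rz":0,"claw":255},
    {"dx":0.041,"dy":0.13,"dz":0,"rx":0,"ry":0,"rz":0,"claw":255},
    {"dx":0.041,"dy":0.13,"dz":0,"rx":0,"ry":0,"rz":0,"claw":255},
    {"dx":0.041,"dy":0.13,"dz":0,"rx":0,"ry":0,"rz":0,"claw":255},
    {"dx":0.041,"dy":0.13,"dz":0,"rx":0,"ry":0,"rz":0,"claw":255},
    {"dx":0.041,"dy":0.13,"dz":0,"rx":0,"ry":0,"rz":0,"claw":255},
    {"dx":0.041,"dy":0.13,"dz":0,"rx":0,"ry":0,"rz":0,"claw":255},
    {"dx":0.041,"dy":0.13,"dz":0,"rx":0,"ry":0,"rz":0,"claw":255},
    {"dx":0.041,"dy":0.13,"dz":0,"rx":0,"ry":0,"rz":0,"claw":255},
    {"dx":0.029,"dy":0.092,"dz":0,"rx":0,"ry":0,"rz":0,"claw":255},
    {"dx":0.014,"dy":0.05,"dz":0,"rx":0,"ry":0,"rz":0,"claw":255},
    {"dx":0,"dy":0,"dz":0.06,"rx":0,"ry":0,"rz":0,"claw":255},
    {"dx":0,"dy":0,"dz":0.09,"rx":0,"ry":0,"rz":0,"claw":255},
    {"dx":0,"dy":0,"dz":0.07,"rx":0,"ry":0,"rz":0,"claw":255},
    {"dx":0,"dy":0,"dz":0.037,"rx":0,"ry":0,"rz":0,"claw":255},
    {"dx":0,"dy":0,"dz":0,"rx":0,"ry":0,"rz":0,"claw":255},
    {"dx":0,"dy":0,"dz":0,"rx":0,"ry":0,"rz":0,"claw":255},
    {"dx":0,"dy":0,"dz":0,"rx":0,"ry":0,"rz":0,"claw":255},
    {"dx":0,"dy":0,"dz":0,"rx":0,"ry":0,"rz":0,"claw":255},
  ],
)

```text
t: 16.6
ee_pos: [0.6159, -0.2678, 0.1265]
orientation: [0.001, 1.0, -0.001, 0.001]
contact_force: [-0.4, -0.7, -5.5]
opening: 0.0594
gripper_force: 60.0
```

```bash
python3 - <<'E'
from h import *
cv2.imwrite("pics/s3.png",cv2.resize(robot.snapshot("side")[40:200,170:390,::-1],None,fx=3,fy=3,interpolation=cv2.INTER_CUBIC))
E
python3 s.py
```

```text
16.65 [ 0.6157 -0.2678  0.1263] joints [-0.49  0.25  1.69  0.    1.19  1.08] F [ 0.11 -0.   -4.27] T [ 0.022  0.107 -0.006] open 0.05953937438983421 toolx [ 1.    -0.003  0.002]
```

View pics/s3.png

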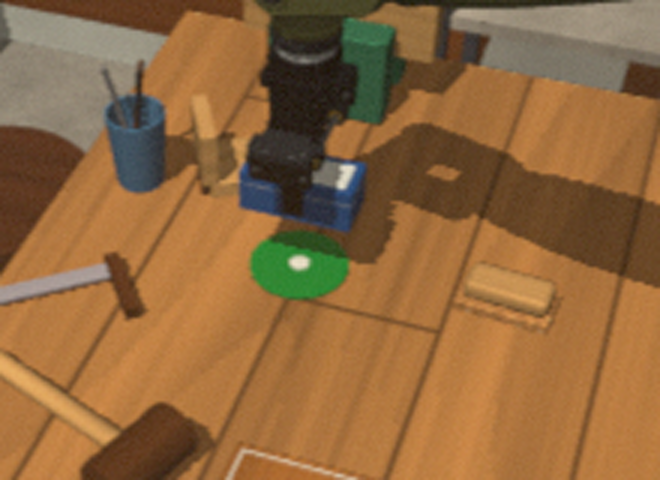

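```bash
python3 - <<'E'
from h import *
for a,b in((243,207),(348,229),(243,180),(362,197)):
    e=robot.camera_model("side")['eye']; d=ray("side",(a/3+170,b/3+40),0)-e
    print((e+d*(-.2378-e[1])/d[1]).round(3))
E
```

```text
[ 0.674 -0.238  0.096]
[ 0.55  -0.238  0.099]
[ 0.674 -0.238  0.134]
[ 0.537 -0.238  0.147]
```

```bash
python3 - <<'E'
from cell import robot
print(robot.get_obs()['qd'].round(3)); print(robot.job_done())
E
```

```text
[-0.002  0.004  0.007  0.     0.001 -0.001]
the job is handed in; nothing more can be done
None
```

I handed the job in at about 17 s with the right-hand tin, the one that rattles, held still, level to within about 1.5° and about 9 cm above the middle of the green mat. Its weight shifted end to end when rocked. It was the first tin I tried, so I left the other two on their places.

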